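# Sort out the tired spring clamps

## Robot

A 6-joint arm with a two-finger parallel gripper is mounted at the origin on the work surface. World frame = base frame: x ahead of the robot, y to its left, z up, the work surface at z = 0. Lengths are in m, angles in rad, forces in N, time in s.
With the tool pointing down it reaches from about 0.325 to 0.9 m from the base axis. Payload 6.1 kg.
Tool frame: the origin (TCP) lies midway between the tips of the shut fingers; the grasp point (between the pads) lies 19 mm behind it; z points along the fingers, y is the line along which they close (so a half turn about z gives the same grasp; the last joint's range is limited). The gripper opens to 85 mm and grips with 20 to 120 N. Pads are 22 mm wide; open, the fingers measure 114 mm over their backs; the gripper's body (76 mm by 85 mm) begins 54 mm behind the grasp point. The pads swing forward as they close: fully open they stand 13 mm farther back than shut.
Start: joints at [-1.395, 0.22, 1.526, -0, 1.395, -0.126], TCP at [0.186, -0.597, 0.2] pointing down, gripper open.
Joint ranges: [-2.98, 2.98], [-0.91, 2.08], [0.09, 2.57], [-1.24, 4.39], [0.2, 2.65], [-2.68, 2.68]. Speed limits (rad/s): [2.57, 2.57, 3.01, 3.14, 3.14, 3.14].

## Interface

Orientations are given as a unit quaternion [w, x, y, z].
In Python, from station import get_state, capture, job_done, spot_in, cut_out, spot_point gives the robot as it stands. The module is installed in compiled form; this text tells all that it offers.
- The arm moves only by the tool play_rows, never from a script. Its argument "increments" is a list of rows, each an object of numbers: "rx", "ry", "rz": the turn, a rotation vector about the tool's x, y, z in degrees; "tx", "ty", "tz": the shift along the tool's x, y, z in mm; "hand": the finger opening in mm, from 0 to 85.4. A call has 1 to 20 rows; each row shifts and turns the commanded pose from where the row before left it, along the tool's axes as they then stand; what a row does not reach is not made up. A row lasts 1/8 s, in which the tool goes at most 62.5 mm and 10.7 degrees, less where a joint would pass 70% of its speed; a pose out of reach is approached as far as the arm can. A call is refused whole if a number of a shift passes 62.5 or a number of a turn 10.7, either way. A call with a gripper value outside its range is refused whole. The fingers move at their own pace and stop on an object; "grip_force" is the grip in N (left out, the last holds). Time passes only in rows, so rows that do not move let the fingers close. It gives the time, the measured TCP pose, the force, the opening and the grip force at its end, in the units of the state.
- get_state(): the state, without advancing time (a new reading comes with each control period).
- capture(name): name is "scene" or "side" or "wrist"; returns a dict with "pixels" (400x640x3 uint8, red, green, blue), "range_z" (400x640 float32, m along the optical axis (not along the pixel's ray), 0 where there is no reading), "fx", "fy", "cx", "cy" (pixels), "rvec" (rotation vector, rad) and "tvec" (3), from world to camera coordinates, as OpenCV has them. Camera axes: x right, y down, z forward; pixel columns grow to the right and rows downward; lengths in m; the calibration is good to about 2 mm. The wrist camera is an equidistant fisheye: a pixel r from the principal point sees the ray r / f radians off the axis. A picture is of the moment at which its call begins.
- job_done(): hands the job in; it is judged then, once.
Trained networks look in a picture, given as the dict that the camera call returned (one of the last four; its "shot" number tells which), for a name from the list of things; names that differ only in an ending like _2 or _b are one class to them, and where a whole thing is asked for, a point or a joint stands for the part that bears it (a point fixed in the world has none). Each returns a list of dicts, best first, with "confidence" (0 to 1); they miss things now and then, are a little off and sometimes report something else, mostly with a low value. They report only what shows in the picture. A call takes as long as a camera call.
- spot_in(query, picture): "rect" ([centre column, centre row, width, height] in pixels, round what is visible of it).
- cut_out(query, picture): "region" (400x640 bool, what is visible of it) and "rect" ([centre column, centre row, width, height] in pixels, round what is visible of it).
- spot_point(query, picture): "point" ([column, row] in pixels: a listed point, or the origin of a listed thing).
The state is a dict: "t": time; "q": joint angles; "joint_velocities": joint speeds; "tau": joint torques, N m; "tcp_pos": TCP position; "orientation": TCP orientation; "contact_force": force on the tool from outside, world axes, zero at the start; "wrist_torque": the same for the moment, N m; "gripper_width": finger opening in m; "gripper_force": force on a finger pad.
Only numpy, scipy, OpenCV 4.12 (cv2) and the standard library are available. Lean on these libraries where they do the work, as an engineer would, in place of code of your own. Each camera call takes 0.05 s, during which the arm holds its last target. There are 200 camera calls.

## Task

Before the glue-up, check the four spring clamps on the rack by tugging each straight up off the batten with its handles left alone: a sound one holds against a 9 N pull, a weak one slides off well before that. Lay every weak clamp in the black repair tray, without dropping it from a height, and leave the sound ones biting the batten where they are. Do not force the rack or the tray, and leave everything else on the bench alone.

Things in the scene. Friction and masses are not known exactly. Their poses are not given: they have to be found in the camera images.
- rack: wooden clamp rack, fixed: foot 70 x 370 x 20 mm, on it an upright batten 6 mm thick (along x) and 350 mm long (along y), its top edge 95 mm above the bench; a small wooden block at each end. Origin under the centre of the foot, z up. The clamps sit along the batten some 75 to 100 mm apart
- clamp_a_hub (a point): spring clamp, one of four alike, jaws down on the batten. Point: its pivot hub, half-way up; z up, y along the batten. Length 93 mm, mass about 80 g. Flat steel ears at the hub, 24 mm apart over their outer faces (y), 22 wide (x), 20 high: grasp across them, which leaves the spring alone; squeezing the orange handles (x) opens the jaws
- clamp_b_hub (a point): spring clamp, one of four alike, jaws down on the batten. Point: its pivot hub, half-way up; z up, y along the batten. Hub 30 mm above the batten's top edge, 52 mm above the jaw tips (bite 22 mm deep). The handles rise to 41 mm above the hub and spread 27 mm to either side in x
- clamp_c_hub (a point): spring clamp, one of four alike, jaws down on the batten. Point: its pivot hub, half-way up; z up, y along the batten. Pulled straight up, a sound clamp holds still to at least 12 N (12 to 20); a weak one slides at 2 to 6 N. Which are weak, and how many, cannot be seen. Else as clamp_a and clamp_b
- clamp_d_hub (a point): spring clamp, one of four alike, jaws down on the batten. Point: its pivot hub, half-way up; z up, y along the batten. Sizes, ears and strength as told for clamp_a, clamp_b and clamp_c: all four have the same parts and differ only in their springs. The lever on each clamp's +x side swings about the hub and is named clamp_a_jaw, clamp_b_jaw and so on
- tray: black open repair tray, fixed, 200 (x) x 160 (y) x 40 mm high, walls and floor 5 to 6 mm thick. Origin under its centre, z up; it may stand at either end of the rack
- mallet_mid (a point): a small carver's mallet lying down: black steel head 32 mm across and 75 mm long on a dark wood handle 22 mm across; point on the handle, 105 mm from the head's centre
- gouge_dark_mid (a point): gouge with a dark wooden handle 150 mm long, 21 mm thick, lying on the bench; point at the handle's centre
- gouge_pale_mid (a point): gouge with a pale wooden handle 140 mm long, 21 mm thick, lying on the bench; point at the handle's centre
- hoop_big_mid (a point): pale wooden hoop, 72 mm across, 30 mm high; point at its centre
- hoop_small_mid (a point): darker wooden hoop, 60 mm across, 24 mm high; point at its centre
- stone_mid (a point): grey sharpening stone 150 x 50 x 22 mm lying flat; point at its centre
- glue_mid (a point): white glue bottle, 48 mm across, 120 mm high, standing; point half-way up

How it is judged:
At the end, for the whole second after the job is handed in: every weak clamp lies at rest inside the black tray (its hub between the tray's walls and under 65 mm above the tray's underside); every sound clamp still bites the batten upright, within 10 mm of where it began, at rest (((x of clamp_a_hub in the frame of tray between -0.095 and 0.095 m and y of clamp_a_hub in the frame of tray between -0.075 and 0.075 m and z of clamp_a_hub in the frame of tray below 0.065 m and linear speed of clamp_a below 0.03 m/s) or (distance of clamp_a_hub from where it was at the start of the episode below 0.01 m and angle between clamp_a_hub's own z axis and vertical below 0.2 rad and contact force between clamp_a_jaw and rack above 8 N and linear speed of clamp_a below 0.03 m/s)) and ((x of clamp_b_hub in the frame of tray between -0.095 and 0.095 m and y of clamp_b_hub in the frame of tray between -0.075 and 0.075 m and z of clamp_b_hub in the frame of tray below 0.065 m and linear speed of clamp_b below 0.03 m/s) or (distance of clamp_b_hub from where it was at the start of the episode below 0.01 m and angle between clamp_b_hub's own z axis and vertical below 0.2 rad and contact force between clamp_b_jaw and rack above 8 N and linear speed of clamp_b below 0.03 m/s)) and ((x of clamp_c_hub in the frame of tray between -0.095 and 0.095 m and y of clamp_c_hub in the frame of tray between -0.075 and 0.075 m and z of clamp_c_hub in the frame of tray below 0.065 m and linear speed of clamp_c below 0.03 m/s) or (distance of clamp_c_hub from where it was at the start of the episode below 0.01 m and angle between clamp_c_hub's own z axis and vertical below 0.2 rad and contact force between clamp_c_jaw and rack above 8 N and linear speed of clamp_c below 0.03 m/s)) and ((x of clamp_d_hub in the frame of tray between -0.095 and 0.095 m and y of clamp_d_hub in the frame of tray between -0.075 and 0.075 m and z of clamp_d_hub in the frame of tray below 0.065 m and linear speed of clamp_d below 0.03 m/s) or (distance of clamp_d_hub from where it was at the start of the episode below 0.01 m and angle between clamp_d_hub's own z axis and vertical below 0.2 rad and contact force between clamp_d_jaw and rack above 8 N and linear speed of clamp_d below 0.03 m/s))); the robot touches nothing.
It fails at once if a sound clamp (jaw pressing on the batten with over 8 N) is dragged more than 10 mm from where it bites ((distance of clamp_a_hub from where it was at the start of the episode above 0.01 m and z of clamp_a_hub in the frame of rack below 0.146 m and contact force between clamp_a_jaw and rack above 8 N) or (distance of clamp_b_hub from where it was at the start of the episode above 0.01 m and z of clamp_b_hub in the frame of rack below 0.146 m and contact force between clamp_b_jaw and rack above 8 N) or (distance of clamp_c_hub from where it was at the start of the episode above 0.01 m and z of clamp_c_hub in the frame of rack below 0.146 m and contact force between clamp_c_jaw and rack above 8 N) or (distance of clamp_d_hub from where it was at the start of the episode above 0.01 m and z of clamp_d_hub in the frame of rack below 0.146 m and contact force between clamp_d_jaw and rack above 8 N)).
It fails at once if a clamp is taken off by squeezing its handles: the jaw lets go of the batten where it stands ((distance of clamp_a_hub from where it was at the start of the episode below 0.01 m and contact force between clamp_a_jaw and rack below 0.6 N) or (distance of clamp_b_hub from where it was at the start of the episode below 0.01 m and contact force between clamp_b_jaw and rack below 0.6 N) or (distance of clamp_c_hub from where it was at the start of the episode below 0.01 m and contact force between clamp_c_jaw and rack below 0.6 N) or (distance of clamp_d_hub from where it was at the start of the episode below 0.01 m and contact force between clamp_d_jaw and rack below 0.6 N)).
It fails at once if a clamp is let fall from higher than about 100 mm above the bench (its hub higher than 100 mm, touching nothing) ((height (world z) of clamp_a_hub above 0.1 m and contact force between clamp_a and anything else below 0.02 N) or (height (world z) of clamp_b_hub above 0.1 m and contact force between clamp_b and anything else below 0.02 N) or (height (world z) of clamp_c_hub above 0.1 m and contact force between clamp_c and anything else below 0.02 N) or (height (world z) of clamp_d_hub above 0.1 m and contact force between clamp_d and anything else below 0.02 N)).
It fails at once if the fingers or arm are driven into the rack or the tray with more than 30 N (contact force between any of the fingers, the arm and rack above 30 N or contact force between any of the fingers, the arm and tray above 30 N).
It fails at once if another thing on the bench is moved by more than 30 mm (distance of any of mallet_mid, gouge_dark_mid, gouge_pale_mid, hoop_big_mid, hoop_small_mid, stone_mid, glue_mid from where it was at the start of the episode above 0.03 m).
It also fails if it takes over 67 s, if anything falls off the work surface, if the arm or the gripper's body presses on something with over 40 N, if the wrist force passes 120 N, or if a joint passes its speed limit or range.

## Working session

There is one attempt and no reset: what is moved stays moved. The work goes in short steps, Python scripts to look and compute and a tool call to move; the robot and the scene stay as the last step left them, time stands still between calls to the robot, and variables do not carry over. Pictures are saved under pics/ and viewed, at most 10 in all, crops included, and the job is handed in when it is done.

Besides the shell and the picture viewer there is one more tool, called after "Emit:" in YAML: its name, and indented under it one key for each argument. play_rows: Moves the arm, as the interface text tells. Its arguments: {"type":"object","properties":{"increments":{"type":"array","items":{"type":"object","properties":{"rx":{"type":"number"},"ry":{"type":"number"},"rz":{"type":"number"},"tx":{"type":"number"},"ty":{"type":"number"},"tz":{"type":"number"},"hand":{"type":"number"}}}},"grip_force":{"type":"number"}},"required":["increments"]}

```bash
mkdir -p pics
cat > h.py <<'E'
import numpy as np, cv2
from station import *
def world(c,px,z=None,d=None):
    R,_=cv2.Rodrigues(np.array(c["rvec"],float)); t=np.array(c["tvec"],float).ravel()
    ray=np.array([(px[0]-c["cx"])/c["fx"],(px[1]-c["cy"])/c["fy"],1.])
    C=-R.T@t; w=R.T@ray
    s=(z-C[2])/w[2] if d is None else d
    return C+s*w
def dep(c,px,r=2):
    u,v=int(round(px[0])),int(round(px[1])); p=c["range_z"][max(v-r,0):v+r+1,max(u-r,0):u+r+1]; p=p[p>0]
    return np.median(p) if p.size else None
E
python3 - <<'E'
from h import *
s=get_state();print({k:np.round(v,3) for k,v in s.items()})
ims=[]
for n in["scene","side"]:
    c=capture(n);ims.append(c["pixels"])
    for q in["clamp_a_hub","tray","rack","mallet_mid","glue_mid"]:
        for r in spot_point(q,c)[:5]:
            d=dep(c,r["point"]);print(n,q,round(r["confidence"],2),np.round(r["point"]),None if d is None else np.round(world(c,r["point"],d=d),3))
    cv2.imwrite(f"pics/{n}.png",c["pixels"][...,::-1])
E
```

```text
{'t': np.float64(0.0), 'q': array([-1.395,  0.221,  1.528, -0.   ,  1.395, -0.126]), 'joint_velocities': array([-0.001, -0.   ,  0.   , -0.   , -0.001, -0.001]), 'tau': array([ 3.000e-03, -4.969e+01, -3.894e+01,  0.000e+00,  1.100e-02,
       -0.000e+00]), 'tcp_pos': array([ 0.186, -0.596,  0.199]), 'orientation': array([-0.001,  0.989,  0.15 , -0.   ]), 'contact_force': array([0.358, 0.777, 0.619]), 'wrist_torque': array([ 0.02 ,  0.051, -0.   ]), 'gripper_force': np.float64(0.0), 'gripper_width': np.float64(0.085)}
scene clamp_a_hub 0.65 [318. 178.] [ 0.589 -0.044  0.133]
scene tray 0.72 [264. 140.] [ 0.455 -0.328  0.005]
scene rack 0.62 [330. 213.] [ 0.597 -0.     0.021]
scene mallet_mid 0.9 [222. 223.] [ 0.778 -0.228  0.023]
scene glue_mid 0.73 [195. 172.] [ 0.71  -0.366  0.078]
side clamp_a_hub 0.6 [324. 200.] [ 0.576 -0.047  0.131]
side tray 0.59 [281. 351.] [ 0.444 -0.34   0.006]
side rack 0.81 [323. 223.] [ 0.569 -0.082  0.091]
side mallet_mid 0.7 [422. 282.] [ 0.773 -0.23   0.023]
side glue_mid 0.82 [412. 340.] [ 0.689 -0.396  0.085]
```

View pics/scene.png

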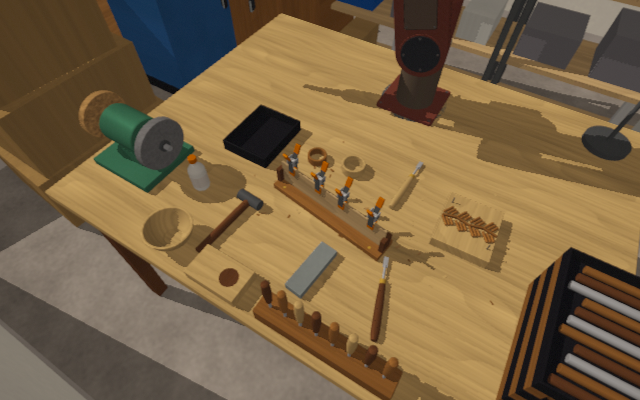

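View pics/side.png

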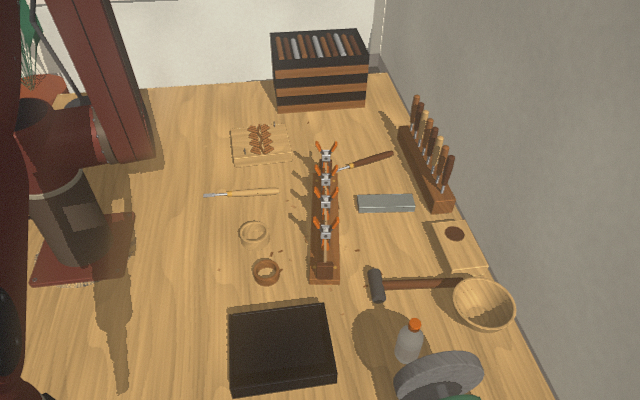

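The four clamps stand at about (292,158), (319,177), (344,193), (375,212) in scene and (326,156/179/202/232) in side. The tray is at the −y end and the hoops lie on the near side of the rack. I'll locate the hubs with the depth cloud.

```bash
cat >> h.py <<'E'
def cloud(c):
    R,_=cv2.Rodrigues(np.array(c["rvec"],float)); t=np.array(c["tvec"],float).ravel()
    v,u=np.mgrid[:400,:640]; d=c["range_z"]
    P=np.stack([(u-c["cx"])/c["fx"]*d,(v-c["cy"])/c["fy"]*d,d],-1)
    W=(P-t)@R; W[d<=0]=9
    return W
E
python3 - <<'E'
from h import *
for n,g in[("scene",[(292,158),(319,177),(344,193),(375,212)]),("side",[(326,232),(326,202),(326,179),(326,156)])]:
    c=capture(n);W=cloud(c)
    m=(W[...,0]>.5)&(W[...,0]<.68)&(W[...,1]>-.3)&(W[...,1]<.25)
    im=c["pixels"].astype(int); sat=im.max(-1)-im.min(-1)
    k=m&(W[...,2]>.105)&(W[...,2]<.15)&(sat<45)
    for p in g:
        Q=world(c,p,z=.127)
        kk=k&(np.hypot(W[...,0]-Q[0],W[...,1]-Q[1])<.035)
        print(n,"click",np.round(Q,3),"cloud",kk.sum(),np.round(W[kk].mean(0),3),np.round(W[kk].min(0),3),np.round(W[kk].max(0),3))
    # foot
    f=m&(W[...,2]>.015)&(W[...,2]<.024); 
    print("foot",cv2.minAreaRect(W[f][:,:2].astype(np.float32)*1000))
    f=m&(W[...,2]>.085)&(W[...,2]<.098); 
    print("batt",cv2.minAreaRect(W[f][:,:2].astype(np.float32)*1000))
    tr=cut_out("tray",c)[0]["region"]
    q=tr&(W[...,2]>.034)&(W[...,2]<.045)
    print("tray",q.sum(),cv2.minAreaRect(W[q][:,:2].astype(np.float32)*1000))
    for q in["hoop_big_mid","hoop_small_mid","gouge_pale_mid"]:
        r=spot_point(q,c)[0]; print(q,np.round(world(c,r["point"],z=.012),3))
E
```

```text
scene click [ 0.562 -0.142  0.127] cloud 106 [ 0.568 -0.136  0.128] [ 0.552 -0.15   0.107] [ 0.584 -0.124  0.148]
scene click [ 0.58  -0.047  0.127] cloud 112 [ 0.583 -0.043  0.128] [ 0.568 -0.056  0.106] [ 0.598 -0.031  0.147]
scene click [0.591 0.033 0.127] cloud 113 [0.595 0.034 0.128] [0.579 0.019 0.105] [0.611 0.045 0.145]
scene click [0.602 0.124 0.127] cloud 119 [0.61  0.125 0.127] [0.596 0.11  0.107] [0.621 0.137 0.142]
foot ((586.8692626953125, -53.95399475097656), (179.21873474121094, 486.2292175292969), 1.087433099746704)
batt ((588.1602783203125, -5.70037841796875), (349.9932556152344, 22.017847061157227), 80.71781158447266)
tray 446 ((444.2083435058594, -337.5829772949219), (205.6314697265625, 162.7958984375), 0.227582648396492)
hoop_big_mid [ 0.402 -0.021  0.012]
hoop_small_mid [ 0.425 -0.14   0.012]
gouge_pale_mid [0.412 0.129 0.012]
side click [ 0.566 -0.143  0.127] cloud 162 [ 0.564 -0.144  0.13 ] [ 0.55  -0.155  0.105] [ 0.578 -0.126  0.144]
side click [ 0.581 -0.052  0.127] cloud 133 [ 0.579 -0.051  0.129] [ 0.564 -0.062  0.108] [ 0.592 -0.034  0.143]
side click [0.594 0.027 0.127] cloud 128 [0.591 0.026 0.129] [0.578 0.014 0.106] [0.604 0.043 0.143]
side click [0.608 0.115 0.127] cloud 104 [0.607 0.117 0.129] [0.592 0.104 0.107] [0.62  0.135 0.142]
foot ((625.7174072265625, -67.83502197265625), (473.41046142578125, 174.7267303466797), 79.64228057861328)
batt ((584.1278076171875, -22.158126831054688), (323.1160583496094, 19.81097412109375), 81.17744445800781)
tray 1178 ((443.3174133300781, -340.0098571777344), (199.19189453125, 162.0693817138672), 0.1878911852836609)
hoop_big_mid [ 0.404 -0.024  0.012]
hoop_small_mid [ 0.428 -0.151  0.012]
gouge_pale_mid [0.401 0.128 0.012]
```

Emit:
play_rows:
  increments:
    - {"tz": -10, "hand": 60}
    - {"tx": 41.5, "ty": -27, "tz": -10}
    - {"tx": 41.5, "ty": -27}
    - {"tx": 41.5, "ty": -27}
    - {"tx": 41.5, "ty": -27}
    - {"tx": 41.5, "ty": -27}
    - {"tx": 41.5, "ty": -27}
    - {"tx": 41.5, "ty": -27}
    - {"tx": 41.5, "ty": -27}
    - {"tx": 41.5, "ty": -27}
    - {"tx": 41.5, "ty": -27}
    - {"tx": 41.5, "ty": -27}
    - {"tx": 41.5, "ty": -27}
    - {"rz": 8.8}
    - {"rz": 8.8}
    - {"rz": 8.8}
    - {}
    - {}
  grip_force: 40

```text
$.increments[0]: bad value
```

```bash
cat >> h.py <<'E'
from scipy.spatial.transform import Rotation as Ro
def fworld(c,px,z):
    R,_=cv2.Rodrigues(np.array(c["rvec"],float)); t=np.array(c["tvec"],float).ravel()
    dx,dy=px[0]-c["cx"],px[1]-c["cy"]; r=np.hypot(dx,dy); th=r/c["fx"]
    ray=np.array([np.sin(th)*dx/r,np.sin(th)*dy/r,np.cos(th)]); C=-R.T@t; w=R.T@ray
    return C+(z-C[2])/w[2]*w
def delta(target):
    """mm in tool axes to target TCP, and the yaw of tool y"""
    s=get_state(); q=s["orientation"]; R=Ro.from_quat([q[1],q[2],q[3],q[0]]).as_matrix()
    print("tcp",np.round(s["tcp_pos"],4),"F",np.round(s["contact_force"],2),"y-axis",np.round(R[:,1],3),"z-axis",np.round(R[:,2],3),"move mm",np.round(1000*R.T@(np.array(target)-s["tcp_pos"]),1))
E
python3 - <<'E'
from h import *
delta([.566,-.140,.106])
c=capture("wrist");cv2.imwrite("pics/w1.png",c["pixels"][...,::-1])
for r in spot_point("clamp_a_hub",c): print(round(r["confidence"],2),np.round(r["point"]),np.round(fworld(c,r["point"],.125),3))
E
```

```text
tcp [ 0.1858 -0.5967  0.1999] F [ 0.15  0.59 -0.28] y-axis [ 0.297 -0.955 -0.   ] z-axis [ 0.  0. -1.] move mm [ 498.8 -323.1   93.9]
```

View pics/w1.png

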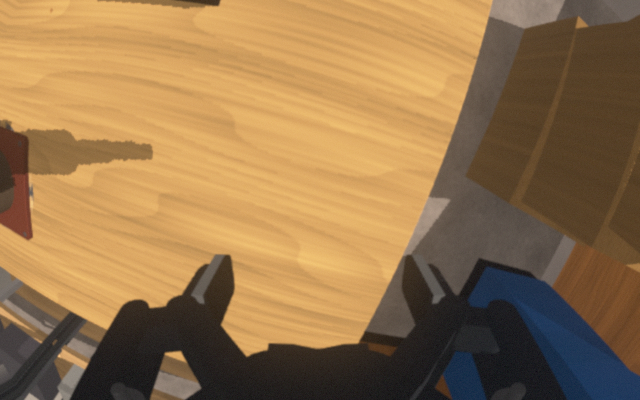

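The wrist view is still at the start pose, with the fingertips at (215,280) and (425,280). The row was refused, so I'll give every key.

Emit:
play_rows:
  increments:
    - {"tx": 0, "ty": 0, "tz": -10, "rx": 0, "ry": 0, "rz": 0, "hand": 60}
  grip_force: 40

```text
t: 1.32
tcp_pos: [0.1856, -0.596, 0.2092]
orientation: [-0.001, 0.989, 0.15, -0.0]
contact_force: [-0.6, -0.1, 0.4]
gripper_width: 0.07
gripper_force: 0.0
```

Emit:
play_rows:
  increments:
    - {"tx": 41.5, "ty": -27, "tz": -10, "rx": 0, "ry": 0, "rz": 0, "hand": 60}
    - {"tx": 41.5, "ty": -27, "tz": 0, "rx": 0, "ry": 0, "rz": 0, "hand": 60}
    - {"tx": 41.5, "ty": -27, "tz": 0, "rx": 0, "ry": 0, "rz": 0, "hand": 60}
    - {"tx": 41.5, "ty": -27, "tz": 0, "rx": 0, "ry": 0, "rz": 0, "hand": 60}
    - {"tx": 41.5, "ty": -27, "tz": 0, "rx": 0, "ry": 0, "rz": 0, "hand": 60}
    - {"tx": 41.5, "ty": -27, "tz": 0, "rx": 0, "ry": 0, "rz": 0, "hand": 60}
    - {"tx": 41.5, "ty": -27, "tz": 0, "rx": 0, "ry": 0, "rz": 0, "hand": 60}
    - {"tx": 41.5, "ty": -27, "tz": 0, "rx": 0, "ry": 0, "rz": 0, "hand": 60}
    - {"tx": 41.5, "ty": -27, "tz": 0, "rx": 0, "ry": 0, "rz": 0, "hand": 60}
    - {"tx": 41.5, "ty": -27, "tz": 0, "rx": 0, "ry": 0, "rz": 0, "hand": 60}
    - {"tx": 41.5, "ty": -27, "tz": 0, "rx": 0, "ry": 0, "rz": 0, "hand": 60}
    - {"tx": 41.5, "ty": -27, "tz": 0, "rx": 0, "ry": 0, "rz": 0, "hand": 60}
    - {"tx": 0, "ty": 0, "tz": 0, "rx": 0, "ry": 0, "rz": 8.8, "hand": 45}
    - {"tx": 0, "ty": 0, "tz": 0, "rx": 0, "ry": 0, "rz": 8.8, "hand": 45}
    - {"tx": 0, "ty": 0, "tz": 0, "rx": 0, "ry": 0, "rz": 8.8, "hand": 45}
    - {"tx": 0, "ty": 0, "tz": 0, "rx": 0, "ry": 0, "rz": 0, "hand": 45}
    - {"tx": 0, "ty": 0, "tz": 0, "rx": 0, "ry": 0, "rz": 0, "hand": 45}

```text
t: 3.45
tcp_pos: [0.5651, -0.1395, 0.2204]
orientation: [0.0, 0.997, -0.078, 0.0]
contact_force: [0.0, 0.2, 1.9]
gripper_width: 0.0451
gripper_force: 0.0
```

Run:
```python
from h import *
delta([.566,-.140,.106])
c=capture("wrist");cv2.imwrite("pics/w2.png",c["pixels"][...,::-1])
for r in spot_point("clamp_a_hub",c): print(round(r["confidence"],2),np.round(r["point"]),np.round(fworld(c,r["point"],.125),3))
```

```text
tcp [ 0.5651 -0.1395  0.2204] F [0.02 0.23 1.88] y-axis [-0.156 -0.988  0.   ] z-axis [ 0.001 -0.    -1.   ] move mm [  0.9   0.3 114.4]
0.6 [215. 190.] [ 0.579 -0.045  0.125]
```

View pics/w2.png

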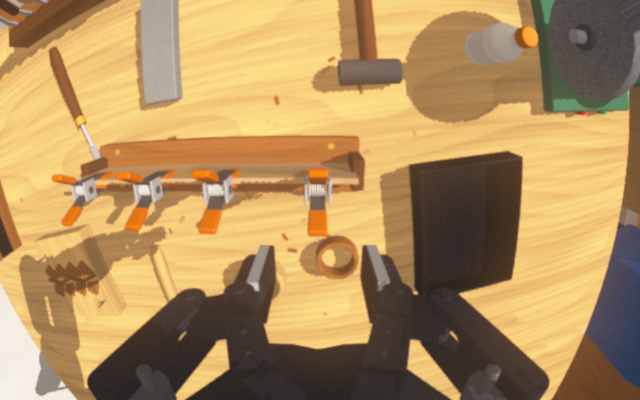

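The clamp hubs show at about (319,188), (217,188), (148,189) and (87,189). The clamp nearest the tray is centred between the fingers (about column 318), and the rack runs level in the picture.

Run:
```python
from h import *
c=capture("wrist")
for p in[(319,189),(217,188),(148,189),(87,189)]: print(np.round(fworld(c,p,.127),4))
print(np.round(fworld(c,(360,172),.095),4))
print("tray corners",*[np.round(fworld(c,p,.04),3) for p in[(411,165),(521,154)]])
```

```text
[ 0.5648 -0.1416  0.127 ]
[ 0.5809 -0.0478  0.127 ]
[0.5925 0.0275 0.127 ]
[0.607 0.113 0.127]
[ 0.5665 -0.1834  0.095 ]
tray corners [ 0.552 -0.252  0.04 ] [ 0.547 -0.415  0.04 ]
```

Emit:
play_rows:
  increments:
    - {"tx": 0.5, "ty": 0.5, "tz": 30, "rx": 0, "ry": 0, "rz": 0, "hand": 45}
    - {"tx": 0, "ty": 0, "tz": 30, "rx": 0, "ry": 0, "rz": 0, "hand": 45}
    - {"tx": 0, "ty": 0, "tz": 30, "rx": 0, "ry": 0, "rz": 0, "hand": 45}
    - {"tx": 0, "ty": 0, "tz": 14, "rx": 0, "ry": 0, "rz": 0, "hand": 45}
    - {"tx": 0, "ty": 0, "tz": 10, "rx": 0, "ry": 0, "rz": 0, "hand": 45}
    - {"tx": 0, "ty": 0, "tz": 0, "rx": 0, "ry": 0, "rz": 0, "hand": 45}

```text
t: 4.35
tcp_pos: [0.5654, -0.14, 0.1059]
orientation: [-0.0, 0.997, -0.079, -0.0]
contact_force: [-0.1, -0.1, -0.5]
gripper_width: 0.0454
gripper_force: 0.0
```

Run:
```python
from h import *
delta([.565,-.1405,.106])
c=capture("wrist");cv2.imwrite("pics/w3.png",c["pixels"][...,::-1])
```

```text
tcp [ 0.5654 -0.14    0.1059] F [-0.08 -0.08 -0.52] y-axis [-0.158 -0.987 -0.   ] z-axis [-0.  0. -1.] move mm [-0.3  0.6 -0.1]
```

View pics/w3.png

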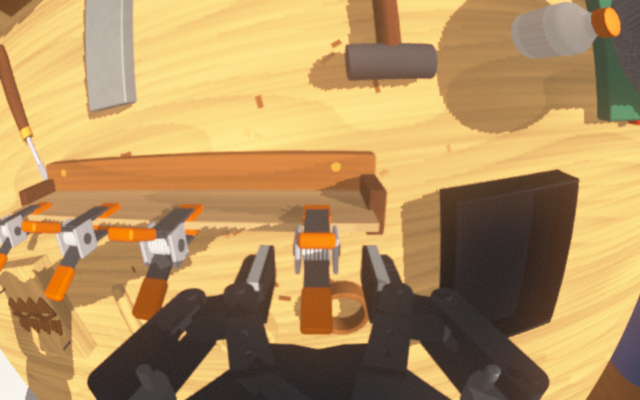

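Ears (columns 297–340) sit centred between the fingers (270 and 367). Now I'll close.

Emit:
play_rows:
  increments:
    - {"tx": 0, "ty": 0, "tz": 0, "rx": 0, "ry": 0, "rz": 0, "hand": 15}
    - {"tx": 0, "ty": 0, "tz": 0, "rx": 0, "ry": 0, "rz": 0, "hand": 15}
    - {"tx": 0, "ty": 0, "tz": 0, "rx": 0, "ry": 0, "rz": 0, "hand": 15}
    - {"tx": 0, "ty": 0, "tz": 0, "rx": 0, "ry": 0, "rz": 0, "hand": 15}
  grip_force: 40

```text
t: 4.9
tcp_pos: [0.5655, -0.14, 0.1061]
orientation: [0.0, 0.997, -0.079, 0.0]
contact_force: [0.5, 0.2, -0.3]
gripper_width: 0.015
gripper_force: 0.0
```

Emit:
play_rows:
  increments:
    - {"tx": 0, "ty": 0, "tz": -1, "rx": 0, "ry": 0, "rz": 0, "hand": 15}
    - {"tx": 0, "ty": 0, "tz": 0, "rx": 0, "ry": 0, "rz": 0, "hand": 15}

```text
t: 5.15
tcp_pos: [0.5654, -0.14, 0.107]
orientation: [0.0, 0.997, -0.079, 0.0]
contact_force: [-0.0, 0.4, -1.1]
gripper_width: 0.0149
gripper_force: 0.0
```

Emit:
play_rows:
  increments:
    - {"tx": 0, "ty": 0, "tz": -1, "rx": 0, "ry": 0, "rz": 0, "hand": 15}
    - {"tx": 0, "ty": 0, "tz": 0, "rx": 0, "ry": 0, "rz": 0, "hand": 15}

```text
t: 5.4
tcp_pos: [0.5654, -0.14, 0.108]
orientation: [0.0, 0.997, -0.079, 0.0]
contact_force: [0.3, 0.7, 0.5]
gripper_width: 0.0148
gripper_force: 0.0
```

Run:
```python
from h import *
c=capture("wrist");a=c["pixels"][120:360,140:500]
c=capture("side");b=cv2.resize(c["pixels"][130:310,230:420],None,fx=2,fy=2,interpolation=3)
a=cv2.resize(a,(400,267)); o=np.zeros((360,780,3),np.uint8);o[:267,:400]=a;o[:,400:780]=b
cv2.imwrite("pics/w4.png",o[...,::-1])
```

```text
(no output)
```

View pics/w4.png

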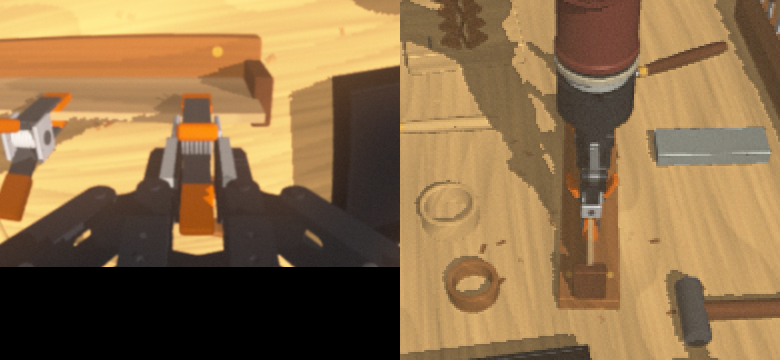

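The side crop shows the ear's hole (592,212) still visible below the finger end (597,195), so the fingers have closed above or off the ears. I'll check this with depth.

Run:
```python
from h import *
c=capture("wrist")
R,_=cv2.Rodrigues(np.array(c["rvec"],float)); t=np.array(c["tvec"],float).ravel()
def proj(p):
    x=R@np.array(p)+t; th=np.arctan2(np.hypot(x[0],x[1]),x[2]); return np.round(np.array([c["cx"],c["cy"]])+c["fx"]*th*x[:2]/np.hypot(x[0],x[1])),round(x[2],3)
print("cam",np.round(-R.T@t,3),"axis",np.round(R[2],2))
s=get_state();p=s["tcp_pos"];print("tcp",p,proj(p),"hub",proj([.565,-.1405,.125]))
d=c["range_z"]
def bp(u,v):
    dx,dy=u-c["cx"],v-c["cy"];r=np.hypot(dx,dy);th=r/c["fx"];z=d[v,u]
    return np.round(R.T@(np.array([np.tan(th)*dx/r*z,np.tan(th)*dy/r*z,z])-t),3)
for u,v in[(318,238),(318,253),(290,255),(292,265),(294,275),(345,265),(343,275),(318,320)]: print((u,v),bp(u,v),c["pixels"][v,u])
c=capture("side");W=cloud(c)
for u in(325,328):
  for v in range(198,246,4): print((u,v),np.round(W[v,u],3),c["pixels"][v,u])
```

```text
cam [ 0.645 -0.154  0.282] axis [-0.31  0.05 -0.95]
tcp [ 0.56535796 -0.13994966  0.10788843] (array([316., 233.]), np.float64(0.191)) hub (array([317., 246.]), np.float64(0.174))
(318, 238) [ 0.589 -0.145  0.166] [251 144  18]
(318, 253) [ 0.557 -0.14   0.119] [143 130 119]
(290, 255) [ 0.578 -0.13   0.155] [160 149 139]
(292, 265) [ 0.578 -0.132  0.166] [162 151 142]
(294, 275) [ 0.577 -0.133  0.172] [154 144 136]
(345, 265) [ 0.574 -0.154  0.166] [163 150 142]
(343, 275) [ 0.574 -0.153  0.172] [160 149 137]
(318, 320) [ 0.544 -0.138  0.164] [160  77  13]
(325, 198) [ 0.555 -0.179  0.265] [74 62 55]
(325, 202) [ 0.556 -0.176  0.251] [160 154 145]
(325, 206) [ 0.555 -0.181  0.246] [121 115 107]
(325, 210) [ 0.554 -0.188  0.242] [124 118 113]
(325, 214) [ 0.553 -0.194  0.237] [119 113 107]
(325, 218) [ 0.552 -0.202  0.234] [159 156 145]
(325, 222) [ 0.554 -0.192  0.213] [76 68 56]
(325, 226) [ 0.56  -0.161  0.167] [76 65 56]
(325, 230) [ 0.561 -0.159  0.153] [74 63 54]
(325, 234) [ 0.562 -0.153  0.132] [158 152 146]
(325, 238) [ 0.563 -0.152  0.118] [165 159 146]
(325, 242) [ 0.564 -0.144  0.095] [197 163 116]
(328, 198) [ 0.562 -0.176  0.262] [68 59 52]
(328, 202) [ 0.562 -0.176  0.251] [177 174 163]
(328, 206) [ 0.561 -0.182  0.246] [127 125 114]
(328, 210) [ 0.56  -0.188  0.241] [129 123 114]
(328, 214) [ 0.559 -0.195  0.238] [128 122 113]
(328, 218) [ 0.558 -0.202  0.234] [180 176 168]
(328, 222) [ 0.56  -0.193  0.213] [77 71 61]
(328, 226) [ 0.566 -0.162  0.167] [69 60 51]
(328, 230) [ 0.566 -0.163  0.156] [70 60 49]
(328, 234) [ 0.568 -0.154  0.132] [161 156 150]
(328, 238) [ 0.569 -0.152  0.117] [162 151 141]
(328, 242) [ 0.571 -0.146  0.097] [122  81  52]
```

Depth says the real fingertips end at z ≈ 0.15 while the reported TCP is 0.108, so the tool sits about 40 mm higher than reported. I'll open, descend part-way and check again.

Emit:
play_rows:
  increments:
    - {"tx": 0, "ty": 0, "tz": 0, "rx": 0, "ry": 0, "rz": 0, "hand": 40}
    - {"tx": 0, "ty": 0, "tz": 0, "rx": 0, "ry": 0, "rz": 0, "hand": 40}
    - {"tx": 0, "ty": 0, "tz": 8, "rx": 0, "ry": 0, "rz": 0, "hand": 40}
    - {"tx": 0, "ty": 0, "tz": 8, "rx": 0, "ry": 0, "rz": 0, "hand": 40}
    - {"tx": 0, "ty": 0, "tz": 0, "rx": 0, "ry": 0, "rz": 0, "hand": 40}

```text
t: 6.22
tcp_pos: [0.5644, -0.1396, 0.0904]
orientation: [-0.0, 0.997, -0.079, -0.001]
contact_force: [0.3, 0.3, -0.4]
gripper_width: 0.0397
gripper_force: 0.0
```

```bash
cat > look.py <<'E'
from h import *
s=get_state();print("tcp",np.round(s["tcp_pos"],4),"F",np.round(s["contact_force"],1))
p=s["tcp_pos"]
c=capture("side");W=cloud(c)
m=(abs(W[...,0]-p[0])<.012)&(W[...,1]<p[1]-.014)&(W[...,1]>p[1]-.06)&(W[...,2]>.1)&(W[...,2]<.24)
Q=W[m];o=np.argsort(Q[:,2])[:12];print("side lowest",np.round(Q[o],3).tolist())
c=capture("wrist");R,_=cv2.Rodrigues(np.array(c["rvec"],float)); t=np.array(c["tvec"],float).ravel()
v,u=np.mgrid[:400,:640];dx=u-c["cx"];dy=v-c["cy"];r=np.hypot(dx,dy)+1e-9;z=c["range_z"];k=np.tan(np.minimum(r/c["fx"],1.4))/r*z
W=(np.stack([k*dx,k*dy,z],-1)-t)@R
for sgn in(-1,1):
    e=(W[...,1]-p[1])*sgn
    m=(abs(W[...,0]-p[0])<.02)&(e>.013)&(e<.045)&(W[...,2]>.09)&(W[...,2]<.2)&(z>0)
    Q=W[m];o=np.argsort(Q[:,2])[:6];print("wrist",sgn,m.sum(),np.round(Q[o],3).tolist())
cv2.imwrite("pics/last.png",c["pixels"][...,::-1])
E
python3 look.py
```

```text
tcp [ 0.5644 -0.1396  0.0904] F [ 0.3  0.3 -0.4]
side lowest [[0.568, -0.168, 0.126], [0.571, -0.168, 0.128], [0.568, -0.167, 0.128], [0.559, -0.17, 0.129], [0.555, -0.17, 0.131], [0.561, -0.172, 0.131], [0.553, -0.171, 0.132], [0.563, -0.173, 0.133], [0.565, -0.174, 0.133], [0.568, -0.169, 0.133], [0.57, -0.169, 0.134], [0.557, -0.173, 0.134]]
wrist -1 6025 [[0.565, -0.153, 0.09], [0.563, -0.168, 0.09], [0.564, -0.163, 0.09], [0.562, -0.17, 0.09], [0.564, -0.157, 0.09], [0.562, -0.175, 0.09]]
wrist 1 6343 [[0.571, -0.119, 0.09], [0.571, -0.123, 0.09], [0.57, -0.117, 0.09], [0.572, -0.112, 0.09], [0.569, -0.125, 0.09], [0.571, -0.115, 0.09]]
```

Emit:
play_rows:
  increments:
    - {"tx": 0, "ty": 0, "tz": 6, "rx": 0, "ry": 0, "rz": 0, "hand": 40}
    - {"tx": 0, "ty": 0, "tz": 6, "rx": 0, "ry": 0, "rz": 0, "hand": 40}
    - {"tx": 0, "ty": 0, "tz": 0, "rx": 0, "ry": 0, "rz": 0, "hand": 40}

```text
t: 6.7
tcp_pos: [0.5648, -0.1397, 0.079]
orientation: [-0.0, 0.997, -0.079, -0.001]
contact_force: [0.1, 0.0, -0.3]
gripper_width: 0.0401
gripper_force: 0.0
```

Emit:
play_rows:
  increments:
    - {"tx": 0, "ty": 0, "tz": 4, "rx": 0, "ry": 0, "rz": 0, "hand": 40}
    - {"tx": 0, "ty": 0, "tz": 3, "rx": 0, "ry": 0, "rz": 0, "hand": 40}
    - {"tx": 0, "ty": 0, "tz": 0, "rx": 0, "ry": 0, "rz": 0, "hand": 40}

```text
t: 7.08
tcp_pos: [0.5651, -0.1398, 0.0726]
orientation: [-0.0, 0.997, -0.079, -0.0]
contact_force: [0.3, 0.2, -0.2]
gripper_width: 0.04
gripper_force: 0.0
```

```bash
python3 look.py | head -2
```

```text
tcp [ 0.5651 -0.1398  0.0726] F [ 0.3  0.2 -0.2]
side lowest [[0.563, -0.166, 0.104], [0.556, -0.165, 0.105], [0.56, -0.168, 0.107], [0.558, -0.168, 0.107], [0.554, -0.167, 0.107], [0.569, -0.167, 0.111], [0.568, -0.17, 0.111], [0.57, -0.171, 0.112], [0.564, -0.173, 0.112], [0.566, -0.174, 0.113], [0.571, -0.169, 0.113], [0.569, -0.167, 0.114]]
```

View pics/last.png

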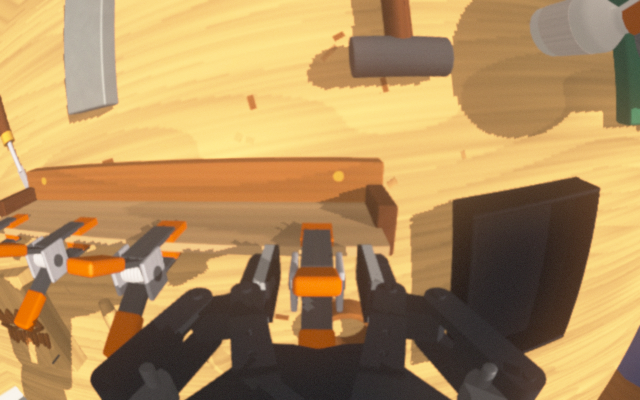

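Tips are now around the ears (pads 265/375, ears 293–343). I'll close.

Emit:
play_rows:
  increments:
    - {"tx": 0, "ty": 0, "tz": 0, "rx": 0, "ry": 0, "rz": 0, "hand": 15}
    - {"tx": 0, "ty": 0, "tz": 0, "rx": 0, "ry": 0, "rz": 0, "hand": 15}
    - {"tx": 0, "ty": 0, "tz": 0, "rx": 0, "ry": 0, "rz": 0, "hand": 15}

```text
t: 7.55
tcp_pos: [0.5655, -0.1399, 0.0731]
orientation: [-0.0, 0.997, -0.079, 0.0]
contact_force: [-0.1, 0.9, 0.3]
gripper_width: 0.0233
gripper_force: 42.1
```

Emit:
play_rows:
  increments:
    - {"tx": 0, "ty": 0, "tz": -1, "rx": 0, "ry": 0, "rz": 0, "hand": 15}
    - {"tx": 0, "ty": 0, "tz": 0, "rx": 0, "ry": 0, "rz": 0, "hand": 15}

```text
t: 7.8
tcp_pos: [0.5654, -0.1399, 0.0735]
orientation: [-0.0, 0.997, -0.079, 0.0]
contact_force: [2.8, 0.8, -5.7]
gripper_width: 0.0235
gripper_force: 41.4
```

Emit:
play_rows:
  increments:
    - {"tx": 0, "ty": 0, "tz": -1, "rx": 0, "ry": 0, "rz": 0, "hand": 15}
    - {"tx": 0, "ty": 0, "tz": 0, "rx": 0, "ry": 0, "rz": 0, "hand": 15}

```text
t: 8.05
tcp_pos: [0.5654, -0.1399, 0.0748]
orientation: [-0.0, 0.997, -0.079, 0.0]
contact_force: [1.5, 0.5, -4.6]
gripper_width: 0.0232
gripper_force: 41.4
```

Emit:
play_rows:
  increments:
    - {"tx": 0, "ty": 0, "tz": -1, "rx": 0, "ry": 0, "rz": 0, "hand": 15}
    - {"tx": 0, "ty": 0, "tz": 0, "rx": 0, "ry": 0, "rz": 0, "hand": 15}

```text
t: 8.3
tcp_pos: [0.5654, -0.14, 0.076]
orientation: [0.0, 0.997, -0.079, 0.0]
contact_force: [2.3, -0.2, -4.1]
gripper_width: 0.0233
gripper_force: 41.4
```

Emit:
play_rows:
  increments:
    - {"tx": 0, "ty": 0, "tz": -1, "rx": 0, "ry": 0, "rz": 0, "hand": 15}
    - {"tx": 0, "ty": 0, "tz": 0, "rx": 0, "ry": 0, "rz": 0, "hand": 15}

```text
t: 8.55
tcp_pos: [0.5654, -0.1399, 0.077]
orientation: [0.0, 0.997, -0.079, 0.0]
contact_force: [2.5, -0.2, -3.0]
gripper_width: 0.0234
gripper_force: 41.4
```

The force stays at 3–5 N while it rises 4 mm, so clamp 1 is sliding and is weak. A few more mm to confirm, then off.

Emit:
play_rows:
  increments:
    - {"tx": 0, "ty": 0, "tz": -1.5, "rx": 0, "ry": 0, "rz": 0, "hand": 15}
    - {"tx": 0, "ty": 0, "tz": -1.5, "rx": 0, "ry": 0, "rz": 0, "hand": 15}

```text
t: 8.8
tcp_pos: [0.5654, -0.1399, 0.08]
orientation: [0.0, 0.997, -0.079, 0.0]
contact_force: [2.0, 0.2, -4.8]
gripper_width: 0.0234
gripper_force: 41.4
```

Run:
```python
from h import *
delta([.45,-.36,.14]);print(np.round(get_state()["q"],2))
c=capture("side");W=cloud(c);im=c["pixels"].astype(int);o=(im[...,0]-im[...,2]>120)&(abs(W[...,1]+.14)<.03)&(abs(W[...,0]-.565)<.04)&(W[...,2]>.1)
print(o.sum(),np.round(np.percentile(W[o][:,2],[50,95,100]),3))
```

```text
tcp [ 0.5654 -0.1399  0.08  ] F [ 2.02  0.19 -4.82] y-axis [-0.158 -0.987  0.   ] z-axis [ 0. -0. -1.] move mm [-79.1 235.5 -60. ]
[-0.38  0.23  1.75 -0.    1.16  1.35]
39 [0.171 0.174 0.175]
```

Orange top rose to 0.175, so the clamp slid about 8 mm. Next I lift it off, carry it and turn it over the tray.

Emit:
play_rows:
  increments:
    - {"tx": 0, "ty": 0, "tz": -8, "rx": 0, "ry": 0, "rz": 0, "hand": 15}
    - {"tx": 0, "ty": 0, "tz": -10, "rx": 0, "ry": 0, "rz": 0, "hand": 15}
    - {"tx": 0, "ty": 0, "tz": -14, "rx": 0, "ry": 0, "rz": 0, "hand": 15}
    - {"tx": 0, "ty": 0, "tz": -14, "rx": 0, "ry": 0, "rz": 0, "hand": 15}
    - {"tx": 0, "ty": 0, "tz": -14, "rx": 0, "ry": 0, "rz": 0, "hand": 15}
    - {"tx": -6.5, "ty": 27.7, "tz": 0, "rx": 0, "ry": 0, "rz": 0, "hand": 15}
    - {"tx": -6.5, "ty": 27.7, "tz": 0, "rx": 0, "ry": 0, "rz": 0, "hand": 15}
    - {"tx": -6.5, "ty": 27.7, "tz": 0, "rx": 0, "ry": 0, "rz": 0, "hand": 15}
    - {"tx": -6.5, "ty": 27.7, "tz": 0, "rx": 0, "ry": 0, "rz": 0, "hand": 15}
    - {"tx": -6.5, "ty": 27.7, "tz": 0, "rx": 0, "ry": 0, "rz": 0, "hand": 15}
    - {"tx": -6.5, "ty": 27.7, "tz": 0, "rx": 0, "ry": 0, "rz": 0, "hand": 15}

```text
t: 10.22
tcp_pos: [0.5002, -0.2988, 0.1408]
orientation: [0.0, 0.997, -0.079, 0.0]
contact_force: [0.3, -0.1, -0.3]
gripper_width: 0.0235
gripper_force: 41.7
```

Emit:
play_rows:
  increments:
    - {"tx": 0, "ty": 0, "tz": 0, "rx": 0, "ry": 0, "rz": -9.9, "hand": 15}
    - {"tx": 0, "ty": 0, "tz": 0, "rx": 0, "ry": 0, "rz": -9.9, "hand": 15}
    - {"tx": 0, "ty": 0, "tz": 0, "rx": 0, "ry": 0, "rz": -9.9, "hand": 15}
    - {"tx": 0, "ty": 0, "tz": 0, "rx": 0, "ry": 0, "rz": -9.9, "hand": 15}
    - {"tx": 0, "ty": 0, "tz": 0, "rx": 0, "ry": 0, "rz": -9.9, "hand": 15}
    - {"tx": 0, "ty": 0, "tz": 0, "rx": 0, "ry": 0, "rz": -9.9, "hand": 15}
    - {"tx": 0, "ty": 0, "tz": 0, "rx": 0, "ry": 0, "rz": -9.9, "hand": 15}
    - {"tx": 0, "ty": 0, "tz": 0, "rx": 0, "ry": 0, "rz": -9.9, "hand": 15}
    - {"tx": 0, "ty": 0, "tz": 0, "rx": 0, "ry": 0, "rz": -9.9, "hand": 15}
    - {"tx": 0, "ty": 0, "tz": 0, "rx": 0, "ry": 0, "rz": -9.9, "hand": 15}
    - {"tx": 0, "ty": 0, "tz": 0, "rx": 0, "ry": 10, "rz": 0, "hand": 15}
    - {"tx": 0, "ty": 0, "tz": 0, "rx": 0, "ry": 10, "rz": 0, "hand": 15}
    - {"tx": 0, "ty": 0, "tz": 0, "rx": 0, "ry": 10, "rz": 0, "hand": 15}
    - {"tx": 0, "ty": 0, "tz": 0, "rx": 0, "ry": 0, "rz": 0, "hand": 15}

```text
t: 11.98
tcp_pos: [0.4988, -0.2995, 0.1367]
orientation: [-0.186, 0.685, 0.68, 0.184]
contact_force: [-0.5, -0.8, -1.4]
gripper_width: 0.0234
gripper_force: 41.7
```

Run:
```python
from h import *
delta([.50,-.298,.025]);print(get_state()["gripper_width"],np.round(get_state()["q"],2))
c=capture("side");o=cv2.resize(c["pixels"][200:400,180:420],None,fx=1.6,fy=1.6,interpolation=3)
c=capture("scene");b=cv2.resize(c["pixels"][60:260,180:420],None,fx=1.6,fy=1.6,interpolation=3)
cv2.imwrite("pics/t1.png",np.hstack([o,b])[...,::-1])
```

```text
tcp [ 0.4988 -0.2995  0.1367] F [-0.47 -0.77 -1.41] y-axis [ 1.    -0.005 -0.004] z-axis [-0.001  0.504 -0.864] move mm [-54.9   1.6  97.2]
0.023448438270629104 [-0.88  0.48  1.42  0.33  1.66 -0.92]
```

View pics/t1.png

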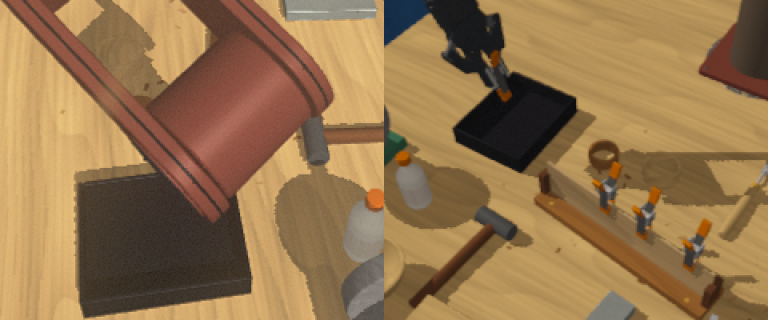

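Clamp held and tilted over the tray's far side (scene crop 500,80). Going down.

Emit:
play_rows:
  increments:
    - {"tx": -11, "ty": 0, "tz": 19.4, "rx": 0, "ry": 0, "rz": 0, "hand": 15}
    - {"tx": -11, "ty": 0, "tz": 19.4, "rx": 0, "ry": 0, "rz": 0, "hand": 15}
    - {"tx": -11, "ty": 0, "tz": 19.4, "rx": 0, "ry": 0, "rz": 0, "hand": 15}
    - {"tx": -11, "ty": 0, "tz": 19.4, "rx": 0, "ry": 0, "rz": 0, "hand": 15}
    - {"tx": -11, "ty": 0, "tz": 19.4, "rx": 0, "ry": 0, "rz": 0, "hand": 15}
    - {"tx": 0, "ty": 0, "tz": 0, "rx": 0, "ry": 0, "rz": 0, "hand": 15}

```text
t: 12.82
tcp_pos: [0.4992, -0.2955, 0.0257]
orientation: [-0.185, 0.684, 0.682, 0.183]
contact_force: [0.3, 0.0, -1.2]
gripper_width: 0.0233
gripper_force: 41.7
```

Emit:
play_rows:
  increments:
    - {"tx": -2.5, "ty": 0, "tz": 4.3, "rx": 0, "ry": 0, "rz": 0, "hand": 15}
    - {"tx": 0, "ty": 0, "tz": 0, "rx": 0, "ry": 0, "rz": 0, "hand": 15}

```text
t: 13.08
tcp_pos: [0.5009, -0.2974, 0.0238]
orientation: [-0.182, 0.684, 0.682, 0.183]
contact_force: [-0.4, -0.2, -1.2]
gripper_width: 0.0234
gripper_force: 41.7
```

Emit:
play_rows:
  increments:
    - {"tx": -1.5, "ty": 0, "tz": 2.6, "rx": 0, "ry": 0, "rz": 0, "hand": 15}
    - {"tx": 0, "ty": 0, "tz": 0, "rx": 0, "ry": 0, "rz": 0, "hand": 15}

```text
t: 13.32
tcp_pos: [0.5006, -0.2971, 0.0206]
orientation: [-0.183, 0.684, 0.682, 0.183]
contact_force: [-0.5, 0.4, -0.7]
gripper_width: 0.0233
gripper_force: 41.7
```

Emit:
play_rows:
  increments:
    - {"tx": -1, "ty": 0, "tz": 1.7, "rx": 0, "ry": 0, "rz": 0, "hand": 15}
    - {"tx": 0, "ty": 0, "tz": 0, "rx": 0, "ry": 0, "rz": 0, "hand": 15}

```text
t: 13.58
tcp_pos: [0.5005, -0.297, 0.0183]
orientation: [-0.183, 0.684, 0.682, 0.183]
contact_force: [-0.2, 0.4, -0.9]
gripper_width: 0.0234
gripper_force: 41.7
```

Emit:
play_rows:
  increments:
    - {"tx": -1.5, "ty": 0, "tz": 2.6, "rx": 0, "ry": 0, "rz": 0, "hand": 15}
    - {"tx": 0, "ty": 0, "tz": 0, "rx": 0, "ry": 0, "rz": 0, "hand": 15}

```text
t: 13.82
tcp_pos: [0.5004, -0.2968, 0.0151]
orientation: [-0.183, 0.684, 0.682, 0.183]
contact_force: [0.1, 0.8, -0.1]
gripper_width: 0.0232
gripper_force: 41.7
```

Emit:
play_rows:
  increments:
    - {"tx": -1, "ty": 0, "tz": 1.7, "rx": 0, "ry": 0, "rz": 0, "hand": 15}
    - {"tx": 0, "ty": 0, "tz": 0, "rx": 0, "ry": 0, "rz": 0, "hand": 15}

```text
t: 14.08
tcp_pos: [0.5005, -0.2969, 0.0133]
orientation: [-0.183, 0.684, 0.682, 0.183]
contact_force: [0.6, -1.1, -1.8]
gripper_width: 0.023
gripper_force: 41.7
```

Emit:
play_rows:
  increments:
    - {"tx": -1, "ty": 0, "tz": 1.7, "rx": 0, "ry": 0, "rz": 0, "hand": 15}
    - {"tx": 0, "ty": 0, "tz": 0, "rx": 0, "ry": 0, "rz": 0, "hand": 15}

```text
t: 14.32
tcp_pos: [0.5005, -0.297, 0.0113]
orientation: [-0.183, 0.684, 0.682, 0.183]
contact_force: [-0.1, 1.2, -1.6]
gripper_width: 0.0234
gripper_force: 41.7
```

Emit:
play_rows:
  increments:
    - {"tx": -1.5, "ty": 0, "tz": 2.6, "rx": 0, "ry": 0, "rz": 0, "hand": 15}
    - {"tx": 0, "ty": 0, "tz": 0, "rx": 0, "ry": 0, "rz": 0, "hand": 15}

```text
t: 14.58
tcp_pos: [0.5008, -0.2973, 0.0104]
orientation: [-0.183, 0.683, 0.683, 0.184]
contact_force: [-3.4, 0.0, 10.2]
gripper_width: 0.0232
gripper_force: 42.9
```

Emit:
play_rows:
  increments:
    - {"tx": 0, "ty": 0, "tz": 0, "rx": 0, "ry": 0, "rz": 0, "hand": 40}
    - {"tx": 0, "ty": 0, "tz": 0, "rx": 0, "ry": 0, "rz": 0, "hand": 40}
    - {"tx": 0, "ty": 0, "tz": 0, "rx": 0, "ry": 0, "rz": 0, "hand": 40}
    - {"tx": 0, "ty": 0, "tz": -20, "rx": 0, "ry": 0, "rz": 0, "hand": 40}
    - {"tx": 0, "ty": 0, "tz": -30, "rx": 0, "ry": 0, "rz": 0, "hand": 40}
    - {"tx": 0, "ty": 0, "tz": -40, "rx": 0, "ry": 0, "rz": 0, "hand": 40}
    - {"tx": 0, "ty": 0, "tz": -40, "rx": 0, "ry": 0, "rz": 0, "hand": 40}
    - {"tx": 0, "ty": 0, "tz": -30, "rx": 0, "ry": 0, "rz": 0, "hand": 40}
    - {"tx": 0, "ty": 0, "tz": 0, "rx": 0, "ry": -10, "rz": 0, "hand": 40}
    - {"tx": 0, "ty": 0, "tz": 0, "rx": 0, "ry": -10, "rz": 0, "hand": 40}
    - {"tx": 0, "ty": 0, "tz": 0, "rx": 0, "ry": -10, "rz": 0, "hand": 40}

```text
t: 15.95
tcp_pos: [0.5011, -0.3789, 0.1499]
orientation: [0.004, 0.708, 0.706, -0.002]
contact_force: [-0.1, 0.2, 0.0]
gripper_width: 0.0399
gripper_force: 0.0
```

Run:
```python
from h import *
delta([.5805,-.0475,.155]);print(get_state()["gripper_width"])
c=capture("wrist");o=cv2.resize(c["pixels"],(400,250))
c=capture("scene");b=cv2.resize(c["pixels"][80:205,180:380],(400,250),interpolation=3)
cv2.imwrite("pics/t2.png",np.hstack([o,b])[...,::-1])
```

```text
tcp [ 0.5011 -0.3789  0.1499] F [-0.09  0.17  0.02] y-axis [ 1.    -0.003  0.003] z-axis [ 0.003 -0.008 -1.   ] move mm [331.6  78.4  -7.5]
0.03991657465013311
```

View pics/t2.png

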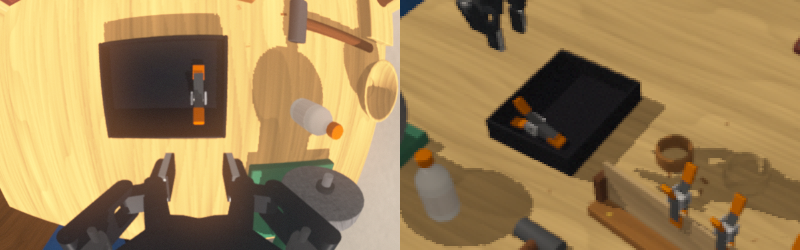

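Clamp 1 lies in the tray (wrist view 198,95). Next, clamp 2.

Emit:
play_rows:
  increments:
    - {"tx": 41.4, "ty": 9.8, "tz": -20, "rx": 0, "ry": 0, "rz": 0, "hand": 40}
    - {"tx": 41.4, "ty": 9.8, "tz": 0, "rx": 0, "ry": 0, "rz": 0, "hand": 40}
    - {"tx": 41.4, "ty": 9.8, "tz": 0, "rx": 0, "ry": 0, "rz": 0, "hand": 40}
    - {"tx": 41.4, "ty": 9.8, "tz": 0, "rx": 0, "ry": 0, "rz": 0, "hand": 40}
    - {"tx": 41.4, "ty": 9.8, "tz": 0, "rx": 0, "ry": 0, "rz": 0, "hand": 40}
    - {"tx": 41.4, "ty": 9.8, "tz": 0, "rx": 0, "ry": 0, "rz": 0, "hand": 40}
    - {"tx": 41.4, "ty": 9.8, "tz": 0, "rx": 0, "ry": 0, "rz": 0, "hand": 40}
    - {"tx": 41.4, "ty": 9.8, "tz": 0, "rx": 0, "ry": 0, "rz": 0, "hand": 40}
    - {"tx": 0, "ty": 0, "tz": 0, "rx": 0, "ry": 0, "rz": 9.9, "hand": 40}
    - {"tx": 0, "ty": 0, "tz": 0, "rx": 0, "ry": 0, "rz": 9.9, "hand": 40}
    - {"tx": 0, "ty": 0, "tz": 0, "rx": 0, "ry": 0, "rz": 9.9, "hand": 40}
    - {"tx": 0, "ty": 0, "tz": 0, "rx": 0, "ry": 0, "rz": 9.9, "hand": 40}
    - {"tx": 0, "ty": 0, "tz": 0, "rx": 0, "ry": 0, "rz": 9.9, "hand": 40}
    - {"tx": 0, "ty": 0, "tz": 0, "rx": 0, "ry": 0, "rz": 9.9, "hand": 40}
    - {"tx": 0, "ty": 0, "tz": 0, "rx": 0, "ry": 0, "rz": 9.9, "hand": 40}
    - {"tx": 0, "ty": 0, "tz": 0, "rx": 0, "ry": 0, "rz": 9.9, "hand": 40}
    - {"tx": 0, "ty": 0, "tz": 0, "rx": 0, "ry": 0, "rz": 9.9, "hand": 40}
    - {"tx": 0, "ty": 0, "tz": 0, "rx": 0, "ry": 0, "rz": 9.9, "hand": 40}
    - {"tx": 0, "ty": 0, "tz": 0, "rx": 0, "ry": 0, "rz": 0, "hand": 40}

```text
t: 18.42
tcp_pos: [0.5801, -0.0469, 0.168]
orientation: [-0.0, 0.997, -0.079, 0.0]
contact_force: [0.1, -0.6, -0.2]
gripper_width: 0.0403
gripper_force: 0.0
```

```bash
cat > near.py <<'E'
from h import *
import sys
x,y=map(float,sys.argv[1:3])
delta([x,y,.0726])
c=capture("wrist")
for r in spot_point("clamp_a_hub",c): print(round(r["confidence"],2),np.round(r["point"]),np.round(fworld(c,r["point"],.127),4))
R,_=cv2.Rodrigues(np.array(c["rvec"],float)); t=np.array(c["tvec"],float).ravel()
v,u=np.mgrid[:400,:640];dx=u-c["cx"];dy=v-c["cy"];r=np.hypot(dx,dy)+1e-9;z=c["range_z"];k=np.tan(np.minimum(r/c["fx"],1.4))/r*z
W=(np.stack([k*dx,k*dy,z],-1)-t)@R; im=c["pixels"].astype(int)
D=W[...,:2]-[x,y]; a=D@np.array([.158,.987]); b=D@np.array([.987,-.158])
m=(abs(a)<.03)&(abs(b)<.02)&(W[...,2]>.115)&(W[...,2]<.137)&(z>0)
print("ears along",m.sum(),np.round(1000*np.percentile(a[m],[2,50,98]),1),"across",np.round(1000*np.percentile(b[m],[2,50,98]),1))
E
python3 near.py .581 -.048
```

```text
tcp [ 0.5801 -0.0469  0.168 ] F [ 0.05 -0.63 -0.24] y-axis [-0.158 -0.987 -0.001] z-axis [ 0.     0.001 -1.   ] move mm [ 1.1  1.  95.4]
0.83 [314. 210.] [ 0.58   -0.0454  0.127 ]
ears along 832 [-11.2   0.5  12.2] across [-11.8  -3.    9.5]
```

Emit:
play_rows:
  increments:
    - {"tx": 0.8, "ty": 0.5, "tz": 25, "rx": 0, "ry": 0, "rz": 0, "hand": 40}
    - {"tx": 0, "ty": 0, "tz": 25, "rx": 0, "ry": 0, "rz": 0, "hand": 40}
    - {"tx": 0, "ty": 0, "tz": 20, "rx": 0, "ry": 0, "rz": 0, "hand": 40}
    - {"tx": 0, "ty": 0, "tz": 15, "rx": 0, "ry": 0, "rz": 0, "hand": 40}
    - {"tx": 0, "ty": 0, "tz": 10, "rx": 0, "ry": 0, "rz": 0, "hand": 40}
    - {"tx": 0, "ty": 0, "tz": 0, "rx": 0, "ry": 0, "rz": 0, "hand": 40}

```text
t: 19.27
tcp_pos: [0.5797, -0.0465, 0.0714]
orientation: [-0.0, 0.997, -0.079, -0.001]
contact_force: [-0.3, 0.3, -0.4]
gripper_width: 0.0402
gripper_force: 0.0
```

Emit:
play_rows:
  increments:
    - {"tx": 0, "ty": 0, "tz": 0, "rx": 0, "ry": 0, "rz": 0, "hand": 15}
    - {"tx": 0, "ty": 0, "tz": 0, "rx": 0, "ry": 0, "rz": 0, "hand": 15}
    - {"tx": 0, "ty": 0, "tz": 0, "rx": 0, "ry": 0, "rz": 0, "hand": 15}

```text
t: 19.65
tcp_pos: [0.5808, -0.0466, 0.0729]
orientation: [0.0, 0.997, -0.079, 0.001]
contact_force: [0.7, 0.0, 1.8]
gripper_width: 0.0237
gripper_force: 41.2
```

Emit:
play_rows:
  increments:
    - {"tx": 0, "ty": 0, "tz": -1, "rx": 0, "ry": 0, "rz": 0, "hand": 15}
    - {"tx": 0, "ty": 0, "tz": 0, "rx": 0, "ry": 0, "rz": 0, "hand": 15}

```text
t: 19.9
tcp_pos: [0.5806, -0.0466, 0.073]
orientation: [-0.0, 0.997, -0.079, 0.001]
contact_force: [3.7, -0.0, -4.9]
gripper_width: 0.0235
gripper_force: 40.4
```

Emit:
play_rows:
  increments:
    - {"tx": 0, "ty": 0, "tz": -1, "rx": 0, "ry": 0, "rz": 0, "hand": 15}
    - {"tx": 0, "ty": 0, "tz": 0, "rx": 0, "ry": 0, "rz": 0, "hand": 15}

```text
t: 20.15
tcp_pos: [0.5805, -0.0466, 0.073]
orientation: [-0.0, 0.997, -0.079, 0.0]
contact_force: [7.2, -0.9, -10.3]
gripper_width: 0.0235
gripper_force: 40.3
```

It holds against 10 N with no motion, so clamp 2 is sound. I'll relax, release and go to clamp 3.

Emit:
play_rows:
  increments:
    - {"tx": 0, "ty": 0, "tz": 1, "rx": 0, "ry": 0, "rz": 0, "hand": 15}
    - {"tx": 0, "ty": 0, "tz": 1, "rx": 0, "ry": 0, "rz": 0, "hand": 15}
    - {"tx": 0, "ty": 0, "tz": 0, "rx": 0, "ry": 0, "rz": 0, "hand": 40}
    - {"tx": 0, "ty": 0, "tz": 0, "rx": 0, "ry": 0, "rz": 0, "hand": 40}
    - {"tx": 0, "ty": 0, "tz": -15, "rx": 0, "ry": 0, "rz": 0, "hand": 40}
    - {"tx": 0, "ty": 0, "tz": -30, "rx": 0, "ry": 0, "rz": 0, "hand": 40}
    - {"tx": 0, "ty": 0, "tz": -50, "rx": 0, "ry": 0, "rz": 0, "hand": 40}
    - {"tx": 0, "ty": -25, "tz": 0, "rx": 0, "ry": 0, "rz": 0, "hand": 40}
    - {"tx": 0, "ty": -25, "tz": 0, "rx": 0, "ry": 0, "rz": 0, "hand": 40}
    - {"tx": 0, "ty": -25, "tz": 0, "rx": 0, "ry": 0, "rz": 0, "hand": 40}
    - {"tx": 0, "ty": 0, "tz": 0, "rx": 0, "ry": 0, "rz": 0, "hand": 40}
    - {"tx": 0, "ty": 0, "tz": 0, "rx": 0, "ry": 0, "rz": 0, "hand": 40}

```text
t: 21.65
tcp_pos: [0.5921, 0.027, 0.1677]
orientation: [0.0, 0.997, -0.079, 0.0]
contact_force: [-0.4, 0.7, 0.1]
gripper_width: 0.04
gripper_force: 0.0
```

```bash
python3 near.py .5930 .0277
```

```text
tcp [0.5921 0.027  0.1677] F [-0.38  0.71  0.11] y-axis [-0.158 -0.987  0.   ] z-axis [ 0.    -0.001 -1.   ] move mm [ 0.7 -0.9 95.1]
0.64 [413. 211.] [ 0.5793 -0.046   0.127 ]
0.63 [314. 210.] [0.5923 0.0289 0.127 ]
ears along 772 [-9.8  3.  13.9] across [-10.9  -2.8   9.8]
```

Emit:
play_rows:
  increments:
    - {"tx": 0.6, "ty": -2.2, "tz": 25, "rx": 0, "ry": 0, "rz": 0, "hand": 40}
    - {"tx": 0, "ty": 0, "tz": 25, "rx": 0, "ry": 0, "rz": 0, "hand": 40}
    - {"tx": 0, "ty": 0, "tz": 20, "rx": 0, "ry": 0, "rz": 0, "hand": 40}
    - {"tx": 0, "ty": 0, "tz": 15, "rx": 0, "ry": 0, "rz": 0, "hand": 40}
    - {"tx": 0, "ty": 0, "tz": 10, "rx": 0, "ry": 0, "rz": 0, "hand": 40}
    - {"tx": 0, "ty": 0, "tz": 0, "rx": 0, "ry": 0, "rz": 0, "hand": 40}

```text
t: 22.5
tcp_pos: [0.5925, 0.0295, 0.0714]
orientation: [0.0, 0.997, -0.079, -0.001]
contact_force: [0.1, 0.9, 0.3]
gripper_width: 0.0402
gripper_force: 0.0
```

Emit:
play_rows:
  increments:
    - {"tx": 0, "ty": 0, "tz": 0, "rx": 0, "ry": 0, "rz": 0, "hand": 15}
    - {"tx": 0, "ty": 0, "tz": 0, "rx": 0, "ry": 0, "rz": 0, "hand": 15}
    - {"tx": 0, "ty": 0, "tz": 0, "rx": 0, "ry": 0, "rz": 0, "hand": 15}

```text
t: 22.88
tcp_pos: [0.5936, 0.0296, 0.0729]
orientation: [-0.0, 0.997, -0.079, 0.001]
contact_force: [0.5, -0.3, 2.5]
gripper_width: 0.0235
gripper_force: 42.0
```

Emit:
play_rows:
  increments:
    - {"tx": 0, "ty": 0, "tz": -1, "rx": 0, "ry": 0, "rz": 0, "hand": 15}
    - {"tx": 0, "ty": 0, "tz": 0, "rx": 0, "ry": 0, "rz": 0, "hand": 15}

```text
t: 23.12
tcp_pos: [0.5934, 0.0295, 0.0731]
orientation: [-0.0, 0.997, -0.079, 0.001]
contact_force: [4.5, 0.3, -3.6]
gripper_width: 0.0233
gripper_force: 41.4
```

Emit:
play_rows:
  increments:
    - {"tx": 0, "ty": 0, "tz": -1, "rx": 0, "ry": 0, "rz": 0, "hand": 15}
    - {"tx": 0, "ty": 0, "tz": 0, "rx": 0, "ry": 0, "rz": 0, "hand": 15}

```text
t: 23.38
tcp_pos: [0.5933, 0.0293, 0.0742]
orientation: [0.0, 0.997, -0.079, 0.0]
contact_force: [4.0, -0.7, -4.6]
gripper_width: 0.0233
gripper_force: 41.3
```

Emit:
play_rows:
  increments:
    - {"tx": 0, "ty": 0, "tz": -1, "rx": 0, "ry": 0, "rz": 0, "hand": 15}
    - {"tx": 0, "ty": 0, "tz": 0, "rx": 0, "ry": 0, "rz": 0, "hand": 15}

```text
t: 23.62
tcp_pos: [0.5933, 0.0293, 0.0754]
orientation: [0.0, 0.997, -0.079, 0.0]
contact_force: [5.1, -0.9, -3.4]
gripper_width: 0.023
gripper_force: 41.4
```

Emit:
play_rows:
  increments:
    - {"tx": 0, "ty": 0, "tz": -1.5, "rx": 0, "ry": 0, "rz": 0, "hand": 15}
    - {"tx": 0, "ty": 0, "tz": 0, "rx": 0, "ry": 0, "rz": 0, "hand": 15}

```text
t: 23.88
tcp_pos: [0.5932, 0.0294, 0.0769]
orientation: [0.0, 0.997, -0.079, 0.0]
contact_force: [4.6, -2.1, -2.4]
gripper_width: 0.0234
gripper_force: 41.5
```

Emit:
play_rows:
  increments:
    - {"tx": 0, "ty": 0, "tz": -1.5, "rx": 0, "ry": 0, "rz": 0, "hand": 15}
    - {"tx": 0, "ty": 0, "tz": 0, "rx": 0, "ry": 0, "rz": 0, "hand": 15}

```text
t: 24.12
tcp_pos: [0.5931, 0.0295, 0.0783]
orientation: [0.0, 0.997, -0.079, 0.0]
contact_force: [5.0, -1.4, -1.8]
gripper_width: 0.0234
gripper_force: 41.5
```

Force drops while it slides 5 mm, so clamp 3 is weak. Off it comes, up over clamp 2, then to the tray.

Emit:
play_rows:
  increments:
    - {"tx": 0, "ty": 0, "tz": -8, "rx": 0, "ry": 0, "rz": 0, "hand": 15}
    - {"tx": 0, "ty": 0, "tz": -10, "rx": 0, "ry": 0, "rz": 0, "hand": 15}
    - {"tx": 0, "ty": 0, "tz": -14, "rx": 0, "ry": 0, "rz": 0, "hand": 15}
    - {"tx": 0, "ty": 0, "tz": -22, "rx": 0, "ry": 0, "rz": 0, "hand": 15}
    - {"tx": 0, "ty": 0, "tz": -30, "rx": 0, "ry": 0, "rz": 0, "hand": 15}
    - {"tx": 0, "ty": 0, "tz": -36, "rx": 0, "ry": 0, "rz": 0, "hand": 15}
    - {"tx": -12.4, "ty": 43.4, "tz": 0, "rx": 0, "ry": 0, "rz": 0, "hand": 15}
    - {"tx": -12.4, "ty": 43.4, "tz": 0, "rx": 0, "ry": 0, "rz": 0, "hand": 15}
    - {"tx": -12.4, "ty": 43.4, "tz": 0, "rx": 0, "ry": 0, "rz": 0, "hand": 15}
    - {"tx": -12.4, "ty": 43.4, "tz": 0, "rx": 0, "ry": 0, "rz": 0, "hand": 15}
    - {"tx": -12.4, "ty": 43.4, "tz": 0, "rx": 0, "ry": 0, "rz": 0, "hand": 15}
    - {"tx": -12.4, "ty": 43.4, "tz": 0, "rx": 0, "ry": 0, "rz": 0, "hand": 15}
    - {"tx": -12.4, "ty": 43.4, "tz": 0, "rx": 0, "ry": 0, "rz": 0, "hand": 15}
    - {"tx": -12.4, "ty": 43.4, "tz": 0, "rx": 0, "ry": 0, "rz": 0, "hand": 15}

```text
t: 25.88
tcp_pos: [0.4389, -0.2983, 0.1992]
orientation: [-0.0, 0.997, -0.079, -0.0]
contact_force: [-0.1, -0.0, -1.0]
gripper_width: 0.0233
gripper_force: 41.5
```

Emit:
play_rows:
  increments:
    - {"tx": 0, "ty": 0, "tz": 6, "rx": 0, "ry": 0, "rz": -9.9, "hand": 15}
    - {"tx": 0, "ty": 0, "tz": 6, "rx": 0, "ry": 0, "rz": -9.9, "hand": 15}
    - {"tx": 0, "ty": 0, "tz": 6, "rx": 0, "ry": 0, "rz": -9.9, "hand": 15}
    - {"tx": 0, "ty": 0, "tz": 6, "rx": 0, "ry": 0, "rz": -9.9, "hand": 15}
    - {"tx": 0, "ty": 0, "tz": 6, "rx": 0, "ry": 0, "rz": -9.9, "hand": 15}
    - {"tx": 0, "ty": 0, "tz": 6, "rx": 0, "ry": 0, "rz": -9.9, "hand": 15}
    - {"tx": 0, "ty": 0, "tz": 6, "rx": 0, "ry": 0, "rz": -9.9, "hand": 15}
    - {"tx": 0, "ty": 0, "tz": 6, "rx": 0, "ry": 0, "rz": -9.9, "hand": 15}
    - {"tx": 0, "ty": 0, "tz": 6, "rx": 0, "ry": 0, "rz": -9.9, "hand": 15}
    - {"tx": 0, "ty": 0, "tz": 6, "rx": 0, "ry": 0, "rz": -9.9, "hand": 15}
    - {"tx": 0, "ty": 0, "tz": 0, "rx": 0, "ry": 10, "rz": 0, "hand": 15}
    - {"tx": 0, "ty": 0, "tz": 0, "rx": 0, "ry": 10, "rz": 0, "hand": 15}
    - {"tx": 0, "ty": 0, "tz": 0, "rx": 0, "ry": 10, "rz": 0, "hand": 15}
    - {"tx": 0, "ty": 0, "tz": 0, "rx": 0, "ry": 0, "rz": 0, "hand": 15}
    - {"tx": 0, "ty": 0, "tz": 0, "rx": 0, "ry": 0, "rz": 0, "hand": 15}

```text
t: 27.75
tcp_pos: [0.44, -0.2974, 0.1386]
orientation: [-0.183, 0.684, 0.683, 0.183]
contact_force: [-0.4, 0.8, -0.9]
gripper_width: 0.0232
gripper_force: 41.5
```

Run:
```python
from h import *
delta([.44,-.298,.025]);print(get_state()["gripper_width"],np.round(get_state()["q"],2))
```

```text
tcp [ 0.44   -0.2974  0.1386] F [-0.39  0.8  -0.87] y-axis [ 1.    -0.002 -0.   ] z-axis [ 0.001  0.499 -0.867] move mm [-57.2   0.   98.2]
0.023154763198780286 [-0.95  0.37  1.55  0.3   1.65 -0.99]
```

Emit:
play_rows:
  increments:
    - {"tx": -11, "ty": 0, "tz": 19, "rx": 0, "ry": 0, "rz": 0, "hand": 15}
    - {"tx": -11, "ty": 0, "tz": 19, "rx": 0, "ry": 0, "rz": 0, "hand": 15}
    - {"tx": -11, "ty": 0, "tz": 19, "rx": 0, "ry": 0, "rz": 0, "hand": 15}
    - {"tx": -11, "ty": 0, "tz": 19, "rx": 0, "ry": 0, "rz": 0, "hand": 15}
    - {"tx": -11, "ty": 0, "tz": 19, "rx": 0, "ry": 0, "rz": 0, "hand": 15}
    - {"tx": -5, "ty": 0, "tz": 8.6, "rx": 0, "ry": 0, "rz": 0, "hand": 15}
    - {"tx": -2, "ty": 0, "tz": 3.5, "rx": 0, "ry": 0, "rz": 0, "hand": 15}
    - {"tx": 0, "ty": 0, "tz": 0, "rx": 0, "ry": 0, "rz": 0, "hand": 15}

```text
t: 28.75
tcp_pos: [0.4402, -0.2981, 0.0145]
orientation: [-0.183, 0.684, 0.682, 0.183]
contact_force: [-0.0, -0.4, -0.4]
gripper_width: 0.0233
gripper_force: 41.5
```

Emit:
play_rows:
  increments:
    - {"tx": -1, "ty": 0, "tz": 1.7, "rx": 0, "ry": 0, "rz": 0, "hand": 15}
    - {"tx": 0, "ty": 0, "tz": 0, "rx": 0, "ry": 0, "rz": 0, "hand": 15}

```text
t: 29.0
tcp_pos: [0.4403, -0.2981, 0.0128]
orientation: [-0.182, 0.684, 0.682, 0.183]
contact_force: [1.2, 0.2, -1.7]
gripper_width: 0.0232
gripper_force: 41.5
```

Emit:
play_rows:
  increments:
    - {"tx": -1, "ty": 0, "tz": 1.7, "rx": 0, "ry": 0, "rz": 0, "hand": 15}
    - {"tx": 0, "ty": 0, "tz": 0, "rx": 0, "ry": 0, "rz": 0, "hand": 40}
    - {"tx": 0, "ty": 0, "tz": 0, "rx": 0, "ry": 0, "rz": 0, "hand": 40}
    - {"tx": 0, "ty": 0, "tz": 0, "rx": 0, "ry": 0, "rz": 0, "hand": 40}
    - {"tx": 0, "ty": 0, "tz": -20, "rx": 0, "ry": 0, "rz": 0, "hand": 40}
    - {"tx": 0, "ty": 0, "tz": -30, "rx": 0, "ry": 0, "rz": 0, "hand": 40}
    - {"tx": 0, "ty": 0, "tz": -40, "rx": 0, "ry": 0, "rz": 0, "hand": 40}
    - {"tx": 0, "ty": 0, "tz": -40, "rx": 0, "ry": 0, "rz": 0, "hand": 40}
    - {"tx": 0, "ty": 0, "tz": -50, "rx": 0, "ry": 0, "rz": 0, "hand": 40}
    - {"tx": 0, "ty": 0, "tz": 0, "rx": 0, "ry": -10, "rz": 0, "hand": 40}
    - {"tx": 0, "ty": 0, "tz": 0, "rx": 0, "ry": -10, "rz": 0, "hand": 40}
    - {"tx": 0, "ty": 0, "tz": 0, "rx": 0, "ry": -10, "rz": 0, "hand": 40}
    - {"tx": 0, "ty": 0, "tz": 0, "rx": 0, "ry": 0, "rz": 0, "hand": 40}

```text
t: 30.62
tcp_pos: [0.4403, -0.3856, 0.1682]
orientation: [0.001, 0.707, 0.707, -0.0]
contact_force: [0.5, 1.0, 0.1]
gripper_width: 0.04
gripper_force: 0.0
```

Run:
```python
from h import *
delta([.607,.116,.165]);print(get_state()["gripper_width"])
for n in["side","scene"]:
    c=capture(n);W=cloud(c);im=c["pixels"].astype(int)
    o=(im[...,0]-im[...,2]>90)&(abs(W[...,0]-.444)<.1)&(abs(W[...,1]+.338)<.08)&(W[...,2]<.1)
    nl,_,st,ce=cv2.connectedComponentsWithStats(o.astype(np.uint8))
    lab=cv2.connectedComponents(o.astype(np.uint8))[1]
    for i in range(1,nl):
        if st[i,4]>4: print(n,st[i,4],np.round(W[lab==i].mean(0),3))
    for r in spot_point("clamp_a_hub",c):
        d=dep(c,r["point"]);print(n,round(r["confidence"],2),np.round(world(c,r["point"],d=d),3))
```

```text
tcp [ 0.4403 -0.3856  0.1682] F [0.46 1.02 0.12] y-axis [1.    0.001 0.001] z-axis [ 0.001 -0.002 -1.   ] move mm [501.5 167.2   2.6]
0.04004385704140358
side 27 [ 0.502 -0.31   0.015]
side 23 [ 0.44  -0.31   0.015]
side 34 [ 0.501 -0.384  0.064]
side 44 [ 0.44  -0.381  0.061]
side 101 [ 0.501 -0.389  0.015]
side 99 [ 0.439 -0.39   0.015]
side 0.53 [ 0.577 -0.043  0.13 ]
scene 37 [ 0.44  -0.379  0.053]
scene 23 [ 0.443 -0.388  0.014]
scene 38 [ 0.502 -0.378  0.053]
scene 29 [ 0.444 -0.312  0.014]
scene 25 [ 0.505 -0.387  0.014]
scene 33 [ 0.506 -0.312  0.014]
scene 0.66 [ 0.597 -0.043  0.149]
```

Both clamps lie flat in the tray. On to clamp 4.

Emit:
play_rows:
  increments:
    - {"tx": 50.5, "ty": 16.7, "tz": 0, "rx": 0, "ry": 0, "rz": 0, "hand": 40}
    - {"tx": 50.5, "ty": 16.7, "tz": 0, "rx": 0, "ry": 0, "rz": 0, "hand": 40}
    - {"tx": 50.5, "ty": 16.7, "tz": 0, "rx": 0, "ry": 0, "rz": 0, "hand": 40}
    - {"tx": 50.5, "ty": 16.7, "tz": 0, "rx": 0, "ry": 0, "rz": 0, "hand": 40}
    - {"tx": 50.5, "ty": 16.7, "tz": 0, "rx": 0, "ry": 0, "rz": 0, "hand": 40}
    - {"tx": 50.5, "ty": 16.7, "tz": 0, "rx": 0, "ry": 0, "rz": 0, "hand": 40}
    - {"tx": 50.5, "ty": 16.7, "tz": 0, "rx": 0, "ry": 0, "rz": 0, "hand": 40}
    - {"tx": 50.5, "ty": 16.7, "tz": 0, "rx": 0, "ry": 0, "rz": 0, "hand": 40}
    - {"tx": 50.5, "ty": 16.7, "tz": 0, "rx": 0, "ry": 0, "rz": 0, "hand": 40}
    - {"tx": 50.5, "ty": 16.7, "tz": 0, "rx": 0, "ry": 0, "rz": 0, "hand": 40}
    - {"tx": 0, "ty": 0, "tz": 0, "rx": 0, "ry": 0, "rz": 0, "hand": 40}

```text
t: 32.2
tcp_pos: [0.6091, 0.1193, 0.1657]
orientation: [-0.001, 0.707, 0.707, 0.0]
contact_force: [-0.6, -0.2, -0.5]
gripper_width: 0.0396
gripper_force: 0.0
```

Emit:
play_rows:
  increments:
    - {"tx": 0, "ty": 0, "tz": 0, "rx": 0, "ry": 0, "rz": 9.9, "hand": 40}
    - {"tx": 0, "ty": 0, "tz": 0, "rx": 0, "ry": 0, "rz": 9.9, "hand": 40}
    - {"tx": 0, "ty": 0, "tz": 0, "rx": 0, "ry": 0, "rz": 9.9, "hand": 40}
    - {"tx": 0, "ty": 0, "tz": 0, "rx": 0, "ry": 0, "rz": 9.9, "hand": 40}
    - {"tx": 0, "ty": 0, "tz": 0, "rx": 0, "ry": 0, "rz": 9.9, "hand": 40}
    - {"tx": 0, "ty": 0, "tz": 0, "rx": 0, "ry": 0, "rz": 9.9, "hand": 40}
    - {"tx": 0, "ty": 0, "tz": 0, "rx": 0, "ry": 0, "rz": 9.9, "hand": 40}
    - {"tx": 0, "ty": 0, "tz": 0, "rx": 0, "ry": 0, "rz": 9.9, "hand": 40}
    - {"tx": 0, "ty": 0, "tz": 0, "rx": 0, "ry": 0, "rz": 9.9, "hand": 40}
    - {"tx": 0, "ty": 0, "tz": 0, "rx": 0, "ry": 0, "rz": 9.9, "hand": 40}
    - {"tx": 0, "ty": 0, "tz": 0, "rx": 0, "ry": 0, "rz": 0, "hand": 40}

```text
t: 33.58
tcp_pos: [0.6083, 0.115, 0.1659]
orientation: [0.0, 0.997, -0.08, -0.001]
contact_force: [1.0, -0.5, 0.2]
gripper_width: 0.0398
gripper_force: 0.0
```

```bash
python3 near.py .607 .119
```

```text
tcp [0.6083 0.115  0.1659] F [ 0.96 -0.5   0.18] y-axis [-0.159 -0.987  0.   ] z-axis [-0.001 -0.    -1.   ] move mm [-1.8 -3.7 93.3]
0.78 [509. 211.] [ 0.5805 -0.0454  0.127 ]
ears along 760 [-9.3  3.1 14.4] across [-10.   -1.7  10.6]
```

Emit:
play_rows:
  increments:
    - {"tx": -1, "ty": -6, "tz": 25, "rx": 0, "ry": 0, "rz": 0, "hand": 40}
    - {"tx": 0, "ty": 0, "tz": 25, "rx": 0, "ry": 0, "rz": 0, "hand": 40}
    - {"tx": 0, "ty": 0, "tz": 20, "rx": 0, "ry": 0, "rz": 0, "hand": 40}
    - {"tx": 0, "ty": 0, "tz": 13, "rx": 0, "ry": 0, "rz": 0, "hand": 40}
    - {"tx": 0, "ty": 0, "tz": 10, "rx": 0, "ry": 0, "rz": 0, "hand": 40}
    - {"tx": 0, "ty": 0, "tz": 0, "rx": 0, "ry": 0, "rz": 0, "hand": 40}

```text
t: 34.42
tcp_pos: [0.6074, 0.1229, 0.0727]
orientation: [0.0, 0.997, -0.079, -0.001]
contact_force: [0.0, 0.3, -0.7]
gripper_width: 0.0399
gripper_force: 0.0
```

Emit:
play_rows:
  increments:
    - {"tx": 0, "ty": 0, "tz": 0, "rx": 0, "ry": 0, "rz": 0, "hand": 15}
    - {"tx": 0, "ty": 0, "tz": 0, "rx": 0, "ry": 0, "rz": 0, "hand": 15}
    - {"tx": 0, "ty": 0, "tz": 0, "rx": 0, "ry": 0, "rz": 0, "hand": 15}

```text
t: 34.8
tcp_pos: [0.6084, 0.1229, 0.0742]
orientation: [-0.0, 0.997, -0.079, 0.001]
contact_force: [-0.4, -0.9, 2.3]
gripper_width: 0.0233
gripper_force: 41.0
```

Emit:
play_rows:
  increments:
    - {"tx": 0, "ty": 0, "tz": -1, "rx": 0, "ry": 0, "rz": 0, "hand": 15}
    - {"tx": 0, "ty": 0, "tz": 0, "rx": 0, "ry": 0, "rz": 0, "hand": 15}

```text
t: 35.05
tcp_pos: [0.6083, 0.1229, 0.0742]
orientation: [-0.0, 0.997, -0.079, 0.001]
contact_force: [3.6, -0.2, -3.2]
gripper_width: 0.0233
gripper_force: 40.3
```

Emit:
play_rows:
  increments:
    - {"tx": 0, "ty": 0, "tz": -1, "rx": 0, "ry": 0, "rz": 0, "hand": 15}
    - {"tx": 0, "ty": 0, "tz": 0, "rx": 0, "ry": 0, "rz": 0, "hand": 15}

```text
t: 35.3
tcp_pos: [0.6082, 0.1229, 0.0742]
orientation: [-0.0, 0.997, -0.079, 0.0]
contact_force: [6.4, -0.1, -9.2]
gripper_width: 0.0232
gripper_force: 40.3
```

It holds at 9.2 N without moving, so clamp 4 is sound. Relax, release and retreat.

Emit:
play_rows:
  increments:
    - {"tx": 0, "ty": 0, "tz": 1, "rx": 0, "ry": 0, "rz": 0, "hand": 15}
    - {"tx": 0, "ty": 0, "tz": 1, "rx": 0, "ry": 0, "rz": 0, "hand": 15}
    - {"tx": 0, "ty": 0, "tz": 0, "rx": 0, "ry": 0, "rz": 0, "hand": 40}
    - {"tx": 0, "ty": 0, "tz": 0, "rx": 0, "ry": 0, "rz": 0, "hand": 40}
    - {"tx": 0, "ty": 0, "tz": -15, "rx": 0, "ry": 0, "rz": 0, "hand": 40}
    - {"tx": 0, "ty": 0, "tz": -30, "rx": 0, "ry": 0, "rz": 0, "hand": 40}
    - {"tx": 0, "ty": 0, "tz": -50, "rx": 0, "ry": 0, "rz": 0, "hand": 40}
    - {"tx": 0, "ty": 0, "tz": -50, "rx": 0, "ry": 0, "rz": 0, "hand": 40}
    - {"tx": -40, "ty": 0, "tz": 0, "rx": 0, "ry": 0, "rz": 0, "hand": 40}
    - {"tx": -40, "ty": 0, "tz": 0, "rx": 0, "ry": 0, "rz": 0, "hand": 40}
    - {"tx": 0, "ty": 0, "tz": 0, "rx": 0, "ry": 0, "rz": 0, "hand": 40}

```text
t: 36.67
tcp_pos: [0.5269, 0.1363, 0.2194]
orientation: [-0.0, 0.997, -0.079, 0.0]
contact_force: [0.7, 0.4, 0.1]
gripper_width: 0.0405
gripper_force: 0.0
```

Run:
```python
from h import *
c=capture("side");o=cv2.resize(c["pixels"][130:400,200:440],(400,450),interpolation=3)
c=capture("scene");b=cv2.resize(c["pixels"][90:270,200:420],(400,327),interpolation=3)
b=np.vstack([b,np.zeros((123,400,3),np.uint8)])
cv2.imwrite("pics/end.png",np.hstack([o,b])[...,::-1])
```

```text
(no output)
```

View pics/end.png

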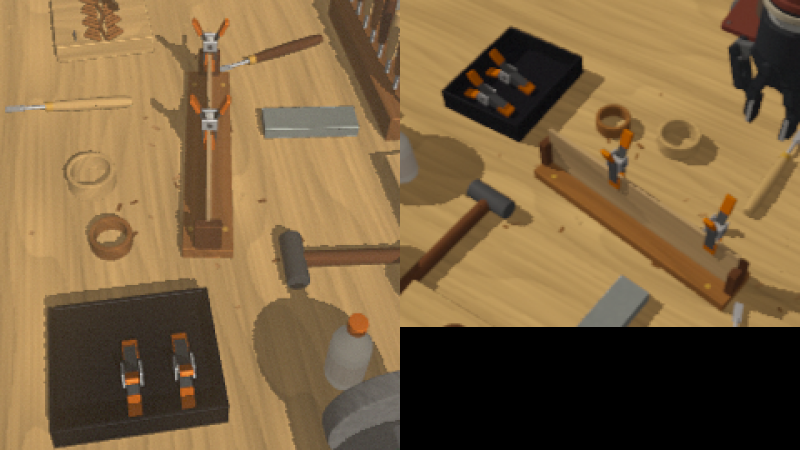

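The two weak clamps lie in the tray (132,375 and 183,370). The two sound ones stand on the batten (210,40 and 210,120), and nothing else has been moved.

```bash
python3 -c "from station import job_done; print(job_done())"
```

```text
the job is handed in; nothing more can be done
None
```

I tugged all four clamps: two were weak (counting from the tray end, the first and third, sliding at roughly 4–6 N) and now lie in the black tray, the other two held at 9–10 N and still bite the batten, and the job is handed in (no verdict was returned).

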